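Set a toy bus on the sloped gluing stand and lay on its roof

TASK

Get the long wooden bus ready for gluing: set its open-topped body gently on the two rails of the sloped stand, centred, flat on both rails, nose downhill and up against the stop at the low end, and let go of it. Then lay the roof board of the same length (the long one) on top of the body, block side up, so that it lies flat on the walls with its edges flush with the body all round. Set things down rather than dropping them, and leave the minibus, the short roof, the figures and the glue bottle where they are.

Things in the scene. Friction and masses are not known exactly. Their poses are not given: they have to be found in the camera images.
- stand: The fixed brown wooden gluing stand. Origin: centre of the underside of its 200 x 90 x 12 mm base board, on the table; x runs along the board towards the high end, z up. Two sloping rails on short legs stand over it; their high end is 128 mm above the table.
- cradle: Sloped top of the stand: two rails, each 10 mm wide, 185 long, centrelines 36 mm apart, rising at 25 degrees away from the robot; a stop 50 mm wide, 12 thick, 25 high above the rails crosses the low end. Origin: in the plane of the rails' tops, midway between them, at the stop's uphill face, 50 mm above the table. x points up the slope, y across, z square out of the slope.
- bus: Long bus body, yellow wood, 150 long, 56 wide, 55 mm high, open top, no wheels; walls 8 mm thick, windows at 30 to 47 mm height; 0.22 kg. Stands on the table. Origin: centre of its flat underside; z up, -x to its nose (cut-off corners, windscreen opening, two white lamps). Grip it across its width at mid-length, tool 30 mm above the underside.
- bus_nose (a point): Foot of the nose of the long bus: on the underside's plane, midway across, at the foremost face (75 mm from the body's origin along -x). Axes as the body.
- bus_top (a point): Centre of the rectangle of the long bus's top edges, 55 mm above its underside. Axes as the body.
- roof: Long roof board, plain plywood, 150 x 56 x 8 mm, a wooden block (50 long, 30 wide, 26 mm high) on the centre of its top; 0.09 kg. Lies on the table, block up. Origin: centre of its underside; x along its length, z up. Grip the block across its 30 mm width, fingertips above the board (tool 30 mm above the underside). Either end may go to the nose.
- minibus: Bystander: a shorter yellow bus body of the same build, 105 x 56 x 55 mm. Origin: centre of underside. Leave alone.
- short_roof: Bystander: the minibus's roof board, 105 x 56 x 8 mm with a block 40 x 30 x 26 mm. Origin: centre of underside. Leave alone.
- figure0: Bystander: a turned wooden figure, blue, 23 mm across, 58 mm high, standing. Origin: centre of underside.
- figure1: Bystander: a turned wooden figure, plain wood, same size.
- figure2: Bystander: a turned wooden figure, blue, same size.
- glue: Bystander: a white glue bottle, 52 mm across, 130 mm high, standing. Origin: centre of underside.
Mind the look-alikes: they are no part of the job. What is shaped like the roof but yellow is not meant.

How it is judged (in metres and radians):
On the way, in this order (a step that is already met when the one before it is completed fails the run):
1. the bus body lies on both rails of the sloped stand, nose against the stop, let go of (x of bus_nose in the frame of cradle between -0.004 and 0.009 m and y of bus in the frame of cradle between -0.01 and 0.01 m and z of bus in the frame of cradle between -0.004 and 0.004 m and angle between the z axis of bus and the z axis of cradle, either way round below 0.06 rad and angle between the x axis of bus and the x axis of cradle, either way round below 0.1 rad and contact force between bus and stand above 0.3 N and contact force between the fingers and bus below 0.1 N and linear speed of bus below 0.02 m/s), for 0.2 s.
2. the long roof lies flush on the bus body, which is still seated on the stand, both let go of (x of bus_nose in the frame of cradle between -0.004 and 0.009 m and y of bus in the frame of cradle between -0.01 and 0.01 m and z of bus in the frame of cradle between -0.004 and 0.004 m and angle between the z axis of bus and the z axis of cradle, either way round below 0.06 rad and angle between the x axis of bus and the x axis of cradle, either way round below 0.1 rad and contact force between bus and stand above 0.3 N and x of roof in the frame of bus_top between -0.008 and 0.008 m and y of roof in the frame of bus_top between -0.007 and 0.007 m and z of roof in the frame of bus_top between -0.003 and 0.003 m and angle between the z axis of roof and the z axis of bus, either way round below 0.06 rad and angle between the x axis of roof and the x axis of bus, either way round below 0.1 rad and contact force between the fingers and bus below 0.1 N and contact force between the fingers and roof below 0.1 N), for 0.2 s.
At the end, for the whole second after the job is handed in: Bus flat on both rails (4 mm, 0.06 rad), nose downhill under 9 mm from the stop, within 10 mm of the middle and 0.10 rad of the rails. Long roof flat on it (3 mm, 0.06 rad), block up, flush within 8 mm lengthwise, 7 mm sideways, 0.10 rad. Both released, at rest (all of step 2 and linear speed of each of bus, roof below 0.02 m/s and angle between roof's own z axis and vertical below 1 rad); the robot touches nothing.
It fails at once if the bus body is dropped or falls (moves faster than 0.45 m/s while the fingers do not hold it) (contact force between the fingers and bus below 0.1 N and linear speed of bus above 0.45 m/s).
It fails at once if the long roof is dropped or falls (moves faster than 0.45 m/s while the fingers do not hold it) (contact force between the fingers and roof below 0.1 N and linear speed of roof above 0.45 m/s).
It fails at once if a bystander (minibus, short roof, figure or glue bottle) is moved by more than 25 mm (distance of any of minibus, short_roof, figure0, figure1, figure2, glue from where it was at the start of the episode above 0.025 m).
It also fails if it takes over 58 s, if anything falls off the work surface, if the arm or the gripper's body presses on something with over 40 N, if the wrist force passes 120 N, or if a joint passes its speed limit or range.

ROBOT

A 6-joint arm with a two-finger parallel gripper is mounted at the origin on the work surface. World frame = base frame: x ahead of the robot, y to its left, z up, the work surface at z = 0. Lengths are in mm, angles in rad, forces in N, time in s.
With the tool pointing down it reaches from about 350 to 975 mm from the base axis. Payload 7.1 kg.
Tool frame: the origin (TCP) lies at the very end of the fingers, on their centre line; the grasp point (between the pads) lies 19 mm behind it; z points along the fingers, y is the line along which they close (so a half turn about z gives the same grasp; the last joint's range is limited). The gripper opens to 88 mm and grips with 3 to 60 N. Pads are 20 mm wide; open, the fingers measure 115 mm over their backs; the gripper's body (75 mm by 178 mm) begins 61 mm behind the grasp point.
Start: joints at [-1.282, 0.423, 1.63, -0, 1.089, -0.019], TCP at [189.369, -595.604, 222.675] pointing down, gripper open.
Joint ranges: [-3, 3], [-0.9, 2.11], [0.09, 2.58], [-1.31, 4.45], [0.11, 2.69], [-2.54, 2.54]. Speed limits (rad/s): [2.39, 2.39, 3.01, 3.14, 3.14, 3.14].

INTERFACE

Orientations are given as a rotation vector (axis times angle).
In Python, from workcell import ctrl, optics gives the robot as it stands.
- The arm moves only by the shell command python3 -m jog 'ROWS'. ROWS is JSON, a list of rows, each a list of 7 numbers: the shift along the tool's x, y, z in units of 40 mm (1.0 is 40 mm), then the turn, a rotation vector about the tool's x, y, z in units of 6 degrees (1.0 is 6 degrees), then the opening, from 0 (shut) to 1 (fully open). A call has 1 to 20 rows; each row shifts and turns the commanded pose from where the row before left it, along the tool's axes as they then stand; what a row does not reach is not made up. A row lasts 1/10 s, in which the tool goes at most 50 mm and 8.59 degrees, less where a joint would pass 70% of its speed; a pose out of reach is approached as far as the arm can. A call is refused whole if a number of a shift passes 1 or a number of a turn 1, either way. A call with a gripper value outside its range is refused whole. The fingers move at their own pace and stop on an object; the grip force is fixed at half the most. Time passes only in rows, so rows that do not move let the fingers close. It gives the time, the measured TCP pose, the force, the opening and the grip force at its end, in the units of the state.
- ctrl.get_obs(): the state, without advancing time (a new reading comes with each control period).
- optics.get_image(name): name is "scene" or "top" or "wrist"; returns the picture (420x560x3 uint8, red, green, blue); there is no depth.
- optics.camera_model(name): a dict with "fov_y" (degrees; the focal length in pixels is half the picture's height over the tangent of half this angle, whatever the lens; pixels are square), "cx", "cy" (the principal point, pixels), "view" (4x4, takes a point from world to camera coordinates); the wrist camera has in their place "hand_eye" (4x4, takes a point from camera to tool coordinates, whose origin is the TCP and whose axes are the flange's). Camera axes: x right, y up, looking along -z (the intrinsics and any distortion apply to the point x, -y, -z); pixel columns grow to the right and rows downward; lengths in mm; the calibration is good to about 2 mm. The wrist camera is an equidistant fisheye: a pixel r from the principal point sees the ray r / f radians off the axis. A picture is of the moment at which its call begins: read the wrist's pose just before it. camera_model takes no time and is no camera call.
- ctrl.close_job(): hands the job in; it is judged then, once.
Trained networks look in the newest picture that a camera, given by its name, has taken for a name from the list of things; names that differ only in an ending like _2 or _b are one class to them, and where a whole thing is asked for, a point or a joint stands for the part that bears it (a point fixed in the world has none). Each returns a list of dicts, best first, with "conf" (0 to 1); they miss things now and then, are a little off and sometimes report something else, mostly with a low value. They report only what shows in the picture. A call takes as long as a camera call. They do not tell look-alikes from the thing itself.
- optics.masks_of(target, camera): "pixels" (420x560 bool, what is visible of it) and "extent" ([centre column, centre row, width, height] in pixels, round what is visible of it).
The state is a dict: "t": time; "qpos": joint angles; "qvel": joint speeds; "joint_torque": joint torques, N m; "ee_pos": TCP position; "orientation": TCP orientation; "ft_force": force on the tool from outside, world axes, zero at the start; "moment": the same for the moment, N m; "width": finger opening in mm; "grasp_force": force on a finger pad.
Only numpy, scipy, OpenCV 4.12 (cv2) and the standard library are available. Lean on these libraries where they do the work, as an engineer would, in place of code of your own. Each camera call takes 0.05 s, during which the arm holds its last target. There are 200 camera calls.

## Working session

There is one attempt and no reset: what is moved stays moved. The work goes in short steps, Python scripts to look and compute and a shell command to move; the robot and the scene stay as the last step left them, time stands still between calls to the robot, and variables do not carry over. Pictures are saved under pics/ and viewed, at most 10 in all, crops included, and the job is handed in when it is done.

```bash
ls; mkdir -p pics; python3 - <<'E'
from workcell import ctrl, optics
import cv2,numpy as np
print(ctrl.get_obs())
for n in("scene","top","wrist"):
    im=optics.get_image(n); cv2.imwrite(f"pics/{n}0.png",im[:,:,::-1])
    m=optics.camera_model(n); print(n,{k:np.round(v,3).tolist() for k,v in m.items() if not isinstance(v,str)})
    for t in("stand","bus","roof","minibus","short_roof","glue","figure0"):
        for r in optics.masks_of(t,n): print(n,t,round(r["conf"],2),np.round(r["extent"],1).tolist())
E
```

```text
pics
{'t': 0.0, 'qpos': array([-1.28203293e+00,  4.23842461e-01,  1.63067004e+00,  2.89586121e-05,
        1.08854171e+00, -1.90181937e-02]), 'qvel': array([ 0.00013834,  0.00117957, -0.00074238, -0.00019726, -0.00107825,
       -0.00016748]), 'joint_torque': array([-3.29697315e-03, -5.44628263e+01, -2.73670721e+01,  6.41211821e-02,
        2.28394341e-02, -1.02814922e-04]), 'ee_pos': array([ 189.21119386, -595.11555493,  221.90850119]), 'orientation': array([-3.10303447e+00, -4.81312791e-01,  2.68661479e-04]), 'ft_force': array([0.4099444 , 0.3975234 , 0.12352465]), 'moment': array([-0.04021994, -0.03113441,  0.0255755 ]), 'grasp_force': 0.0, 'width': 87.81999494390928}
scene {'fov_y': 52.993, 'cx': 284.443, 'cy': 208.296, 'view': [[0.868, 0.497, 0.009, -508.888], [-0.334, 0.569, 0.751, 106.763], [0.369, -0.655, 0.66, -1219.008], [0.0, 0.0, 0.0, 1.0]]}
scene stand 0.94 [281.6, 243.2, 96.4, 59.7]
scene stand 0.61 [281.5, 229.4, 88.7, 29.9]
scene bus 0.87 [352.6, 166.8, 50.5, 48.8]
scene roof 0.93 [202.0, 223.7, 64.4, 25.0]
scene roof 0.9 [145.7, 286.8, 78.4, 33.9]
scene minibus 0.75 
[... 290 characters left out ...]
1, 'cy': 201.761, 'view': [[0.019, -1.0, 0.022, 30.561], [0.994, 0.021, 0.105, -537.053], [-0.106, 0.019, 0.994, -1379.892], [0.0, 0.0, 0.0, 1.0]]}
top stand 0.76 [293.9, 179.7, 45.5, 80.6]
top bus 0.73 [165.7, 174.2, 44.7, 56.1]
top roof 0.86 [379.9, 257.6, 29.8, 52.1]
top roof 0.76 [297.5, 264.3, 50.2, 49.8]
top minibus 0.81 [185.2, 250.9, 24.6, 43.2]
top short_roof 0.7 [398.9, 179.2, 31.8, 34.8]
top glue 0.82 [271.0, 113.0, 21.6, 25.2]
top glue 0.22 [399.1, 180.2, 35.5, 35.0]
wrist {'fov_y': 65.706, 'cx': 274.588, 'cy': 206.808, 'hand_eye': [[-0.0, 0.96, 0.279, 76.054], [1.0, 0.001, -0.0, 0.726], [-0.0, 0.279, -0.96, -162.2], [0.0, 0.0, 0.0, 1.0]]}
wrist roof 0.98 [75.0, 14.5, 35.3, 26.2]
```

```bash
python3 - <<'E'
import cv2
a=cv2.imread("pics/top0.png")[80:330,130:450]
cv2.imwrite("pics/topc.png",cv2.resize(a,None,fx=2.4,fy=2.4,interpolation=cv2.INTER_CUBIC)[:600])
a=cv2.imread("pics/scene0.png")[110:410,90:430]
cv2.imwrite("pics/scenec.png",cv2.resize(a,None,fx=2,fy=2,interpolation=cv2.INTER_CUBIC))
E
```

```text
(no output)
```

View pics/topc.png

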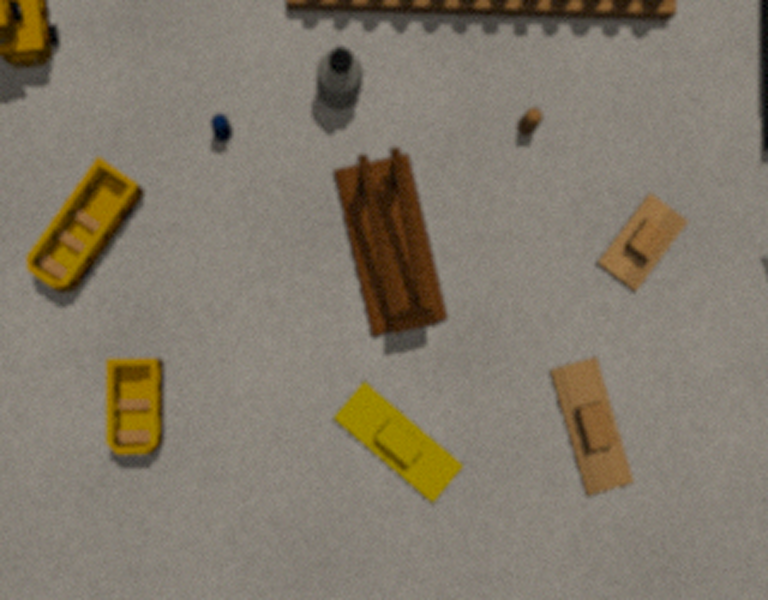

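View pics/scenec.png

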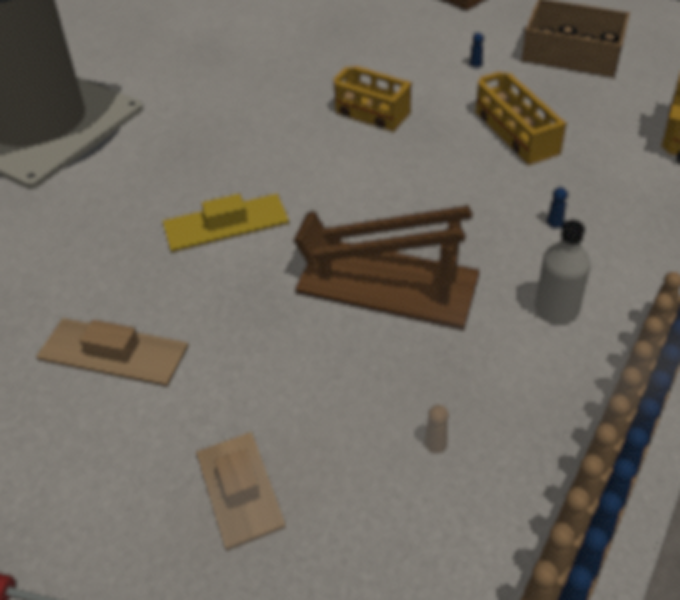

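The top crop shows the bus (85,225) with its nose at lower left, the minibus (133,405), the stand (390,245) with its low end and stop at the bottom, and the plain long roof (592,427). The yellow look-alike is at (398,440) and the short roof at (642,242). The scene crop confirms the bus at (520,115) and the long roof at (112,350).

```bash
cat > h.py <<'E'
import numpy as np,cv2
from scipy.optimize import minimize
from scipy.spatial.transform import Rotation as R
from workcell import ctrl,optics
def box(cx,cy,z0,l,w,h,T=np.eye(4),n=7):
    g=[]
    t=np.linspace(-.5,.5,n)
    for a in(-.5,.5):
        for b in(-.5,.5):
            g+=[(s,a,b) for s in t]+[(a,s,b) for s in t]+[(a,b,s) for s in t]
    p=np.array(g)*[l,w,h]+[cx,cy,z0+h/2]
    return p@T[:3,:3].T+T[:3,3]
def tilt(x0):
    T=np.eye(4);T[:3,:3]=R.from_euler('y',-25,degrees=True).as_matrix();T[:3,3]=[x0,0,50];return T
BUS=lambda e:[box(0,0,0,150,56,55)]
ROOF=lambda e:[box(0,0,0,150,56,8),box(0,0,8,50,30,26)]
def STAND(e):
    T=tilt(e[0])
    return [box(0,0,0,200,90,12)]+[box(92.5,s*18,-10,185,10,10,T) for s in(-1,1)]+[box(-6,0,-10,12,50,35,T)]
def cam(n,obs=None):
    m=optics.camera_model(n);f=210/np.tan(np.radians(m["fov_y"]/2))
    if n=="wrist":
        W=np.eye(4);W[:3,:3]=R.from_rotvec(obs["orientation"]).as_matrix();W[:3,3]=obs["ee_pos"]
        V=np.linalg.inv(W@np.array(m["hand_eye"]))
    else: V=np.array(m["view"])
    return dict(n=n,f=f,c=np.array([m["cx"],m["cy"]]),V=V)
def proj(c,P):
    q=P@c["V"][:3,:3].T+c["V"][:3,3];x,y,z=q[:,0],-q[:,1],-q[:,2]
    if c["n"]!="wrist": return c["f"]*np.c_[x,y]/z[:,None]+c["c"]
    r=np.hypot(x,y)+1e-9;th=np.arctan2(r,z)
    return c["f"]*(th/r)[:,None]*np.c_[x,y]+c["c"]
S=4
def render(parts,c,p):
    Z=np.zeros((420*S,560*S),np.uint8);Rz=R.from_euler('z',p[3]).as_matrix()
    for P in parts:
        u=proj(c,P@Rz.T+p[:3]);h=cv2.convexHull(((u+.5)*S*16-8).astype(np.int32))
        cv2.fillConvexPoly(Z,h,255,shift=4)
    return cv2.resize(Z,(560,420),interpolation=cv2.INTER_AREA)/255.
def hull(m):
    o=np.zeros(m.shape,np.uint8);ys,xs=np.nonzero(m)
    cv2.fillConvexPoly(o,cv2.convexHull(np.c_[xs,ys].astype(np.int32)),1);return o.astype(float)
def fit(model,views,p0,fz=None):
    "p=[x,y,z,yaw,extra]; views=[(cam,mask)]"
    sc=np.array([5,5,5,.05,5.])
    def cost(q):
        p=p0+q*sc
        if fz is not None:p[2]=fz
        s=0
        for c,m in views:
            r=render(model(p[4:]),c,p);s+=1-np.minimum(r,m).sum()/np.maximum(r,m).sum()
        return s/len(views)
    q=np.zeros(5)
    for k in range(2):
        sim=np.vstack([q]+[q+(2. if k==0 else .6)*np.eye(5)[i] for i in range(5)])
        r=minimize(cost,q,method="Nelder-Mead",options=dict(initial_simplex=sim,maxiter=350,xatol=.01,fatol=1e-4));q=r.x
    return p0+q*sc,r.fun
def mask(t,n,near):
    return min(optics.masks_of(t,n),key=lambda r:np.hypot(*(np.array(r["extent"][:2])-near)))["pixels"]
E
cat > m1.py <<'E'
from h import *
def px2w(n,u,z):
    c=cam(n);d=np.array([(u[0]-c["c"][0])/c["f"],-(u[1]-c["c"][1])/c["f"],-1]);Rt=c["V"][:3,:3].T
    o=-Rt@c["V"][:3,3];d=Rt@d;return o+d*(z-o[2])/d[2]
for n in("top","scene"):optics.get_image(n)
for nm,mod,t,s,z,yaw,e in[("bus",BUS,(165.7,174.2),(352.6,166.8),27,-.55,0),("roof",ROOF,(379.9,257.6),(145.7,286.8),8,.26,0),("stand",STAND,(293.9,179.7),(281.6,243.2),40,.17,-83.)]:
    p=px2w("top",t,z);print(nm,"start",p.round())
    f=hull if nm=="bus" else (lambda m:m.astype(float))
    mt,ms=[f(mask(nm,*a)) for a in(("top",t),("scene",s))]
    p0=np.array([p[0],p[1],0,yaw,e])
    for v in([(cam("top"),mt),(cam("scene"),ms)],):
        for fz in(None,0):
            q,c=fit(mod,v,p0,fz);print(nm,fz,np.round(q,3),"cost",round(c,3))
E
python3 m1.py
```

```text
bus start [606. 333.  27.]
bus None [ 6.06888e+02  3.36554e+02 -3.09000e+00 -5.89000e-01  1.36510e+01] cost 0.06
bus 0 [ 6.06889e+02  3.35025e+02 -1.67500e+00 -6.01000e-01  7.87300e+00] cost 0.068
roof start [ 390. -262.    8.]
roof None [ 3.93271e+02 -2.54833e+02 -8.18300e+00  2.85000e-01  4.88000e+00] cost 0.525
roof 0 [ 3.93431e+02 -2.52978e+02  2.94700e+00  2.82000e-01 -6.27100e+00] cost 0.528
stand start [597. -19.  40.]
stand None [ 5.96707e+02 -1.69470e+01 -2.77600e+00  2.48000e-01 -8.43500e+01] cost 0.07
stand 0 [ 5.96826e+02 -1.79840e+01  4.53300e+00  2.45000e-01 -8.28390e+01] cost 0.079
```

```bash
cat >> h.py <<'E'
def plan(pos,Rm,obs=None):
    "shift in current tool axes (units of 40mm), turn in tool axes (units of 6 deg)"
    o=obs or ctrl.get_obs();A=R.from_rotvec(o["orientation"]);B=R.from_matrix(Rm)
    d=A.inv().apply(np.array(pos)-o["ee_pos"])/40;t=np.degrees((A.inv()*B).as_rotvec())/6
    print("t",round(o["t"],2),"shift(first)",d.round(3),"turn",t.round(3),"| shift after turn",B.inv().apply(np.array(pos)-o["ee_pos"]).round(2)/40)
def down(yaw): # tool x at world yaw, z down
    return R.from_euler('z',yaw).as_matrix()@np.diag([1.,-1,-1])
E
python3 - <<'E'
from h import *
plan([607,336,190],down(-.595+np.pi))
E
```

```text
t 1.6 shift(first) [ 17.006 -19.032   0.817] turn [  0.      0.    -21.379] | shift after turn [ 4.40825 25.13975  0.81725]
```

```bash
python3 -m jog '[[0.77,-0.86,0.04,0,0,0,1],[0.77,-0.86,0.04,0,0,0,1],[0.77,-0.86,0.04,0,0,0,1],[0.77,-0.86,0.04,0,0,0,1],[0.77,-0.86,0.04,0,0,0,1],[0.77,-0.86,0.04,0,0,0,1],[0.77,-0.86,0.04,0,0,0,1],[0.77,-0.86,0.04,0,0,0,1],[0.77,-0.86,0.04,0,0,0,1],[0.77,-0.86,0.04,0,0,0,1],[0.77,-0.86,0.04,0,0,0,1],[0.77,-0.86,0.04,0,0,0,1],[0.77,-0.86,0.04,0,0,0,1],[0.77,-0.86,0.04,0,0,0,1],[0.77,-0.86,0.04,0,0,0,1],[0.77,-0.86,0.04,0,0,0,1],[0.77,-0.86,0.04,0,0,0,1],[0.77,-0.86,0.04,0,0,0,1],[0.77,-0.86,0.04,0,0,0,1],[0.77,-0.86,0.04,0,0,0,1]]'
python3 -m jog '[[0.77,-0.86,0,0,0,0,1],[0.77,-0.86,0,0,0,0,1],[0,0,0,0,0,-1,1],[0,0,0,0,0,-1,1],[0,0,0,0,0,-1,1],[0,0,0,0,0,-1,1],[0,0,0,0,0,-1,1],[0,0,0,0,0,-1,1],[0,0,0,0,0,-1,1],[0,0,0,0,0,-1,1],[0,0,0,0,0,-1,1],[0,0,0,0,0,-1,1],[0,0,0,0,0,-1,1],[0,0,0,0,0,-1,1],[0,0,0,0,0,-1,1],[0,0,0,0,0,-1,1],[0,0,0,0,0,-1,1],[0,0,0,0,0,-1,1],[0,0,0,0,0,-1,1],[0,0,0,0,0,-1,1]]'
python3 -m jog '[[0,0,0,0,0,-1,1],[0,0,0,0,0,-1,1],[0,0,0,0,0,-1,1],[0,0,0,0,0,-0.4,1],[0,0,0,0,0,0,1]]'
cat > w.py <<'E'
import sys
from h import *
MOD=dict(bus=BUS,roof=ROOF,stand=STAND)
def look(nm,p0,fz=0,near=(280,210),f=None,save=None):
    o=ctrl.get_obs();im=optics.get_image("wrist")
    if save:cv2.imwrite(save,im[:,:,::-1])
    c=cam("wrist",o);rs=optics.masks_of(nm,"wrist")
    print([(round(r["conf"],2),np.round(r["extent"]).tolist()) for r in rs])
    if not rs:return
    m=min(rs,key=lambda r:np.hypot(*(np.array(r["extent"][:2])-near)))["pixels"]
    m=hull(m) if nm=="bus" else m.astype(float)
    q,co=fit(MOD[nm],[(c,m)],np.array(p0,float),fz);print(nm,np.round(q,3),"cost",round(co,3));return q,(c,m)
E
python3 - <<'E'
from w import *
look("bus",[607,336,0,-.595,0],0,save="pics/w1.png")
print(ctrl.get_obs()["t"],ctrl.get_obs()["ee_pos"])
E
```

```text
t: 3.6
ee_pos: [568.5, 248.7, 190.7]
orientation: [3.104, 0.482, 0.0]
ft_force: [1.5, -1.0, 0.7]
width: 88.2
grasp_force: 0.0
t: 5.6
ee_pos: [605.8, 330.9, 190.6]
orientation: [-1.429, -2.798, 0.0]
ft_force: [0.3, 0.3, 0.4]
width: 88.3
grasp_force: 0.0
t: 6.1
ee_pos: [605.8, 330.9, 190.6]
orientation: [-0.917, -3.005, 0.0]
ft_force: [0.1, 0.1, 0.1]
width: 88.0
grasp_force: 0.0
[(0.83, [275.0, 190.0, 62.0, 159.0])]
bus [ 6.03577e+02  3.33101e+02  3.31000e-01 -5.79000e-01  7.61700e+00] cost 0.035
6.2 [605.807908   330.89375353 190.62084489]
```

View pics/w1.png

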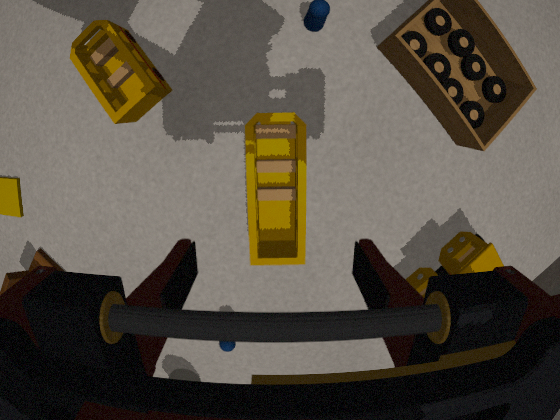

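The wrist view shows the bus at (275,190) between the open fingers. Its nose (cut corners) is at the top of the picture, towards tool +x. Nothing is in the fingers' way.

```bash
python3 - <<'E'
from h import *
plan([604,333.5,100],down(-.58+np.pi))
E
```

```text
t 6.2 shift(first) [0.074 0.029 2.266] turn [-0.001 -0.001 -0.135] | shift after turn [0.0735  0.02975 2.2655 ]
```

```bash
python3 -m jog '[[0.07,0.03,0.75,0,0,-0.13,1],[0,0,0.75,0,0,0,1],[0,0,0.75,0,0,0,1],[0,0,0,0,0,0,1]]'
python3 - <<'E'
from w import *
np.save("/tmp/x",0)
q,v=look("bus",[604,333.5,0,-.58,0],0)
look("bus",[604,333.5,0,-.58,0],None)
plan([q[0],q[1],12],down(q[3]+np.pi))
E
```

```text
t: 6.6
ee_pos: [601.4, 332.0, 96.4]
orientation: [-0.897, -3.005, 0.008]
ft_force: [-0.3, 0.3, 0.1]
width: 87.9
grasp_force: 0.0
[(0.67, [279.0, 216.0, 88.0, 202.0])]
bus [ 6.02470e+02  3.33931e+02  2.79000e+00 -5.79000e-01  3.28400e+00] cost 0.087
[(0.97, [276.0, 214.0, 87.0, 199.0])]
bus [ 6.02694e+02  3.33671e+02  7.45000e-01 -5.75000e-01  9.38300e+00] cost 0.067
t 6.8 shift(first) [ 0.061 -0.047  2.263] turn [ 0.022  0.012 -0.009] | shift after turn [ 0.058   -0.042    2.26325]
```

```bash
python3 -m jog '[[0.06,-0.04,0.6,0,0,0,1],[0,0,0.6,0,0,0,1],[0,0,0.6,0,0,0,1],[0,0,0.3,0,0,0,1],[0,0,0.16,0,0,0,1],[0,0,0,0,0,0,1],[0,0,0,0,0,0,0],[0,0,0,0,0,0,0],[0,0,0,0,0,0,0],[0,0,0,0,0,0,0],[0,0,0,0,0,0,0],[0,0,0,0,0,0,0]]'; python3 - <<'E'
from workcell import ctrl
print(ctrl.get_obs())
E
```

```text
t: 8.0
ee_pos: [601.8, 333.8, 10.9]
orientation: [0.897, 3.01, 0.001]
ft_force: [0.3, 0.9, 3.6]
width: 55.8
grasp_force: 30.0
{'t': 8.0, 'qpos': array([ 4.89113749e-01,  7.75858161e-01,  1.56703901e+00,  9.31556470e-05,
        7.97467528e-01, -5.02655066e-01]), 'qvel': array([ 0.00042409,  0.00213566, -0.00116431, -0.00122351,  0.00184521,
        0.00022812]), 'joint_torque': array([-4.40266868e-01, -6.39131212e+01, -1.89407945e+01, -3.68973333e-02,
        1.37392790e-01,  1.96589332e-02]), 'ee_pos': array([601.79546348, 333.80980029,  10.89726682]), 'orientation': array([8.96743102e-01, 3.01002603e+00, 1.42885851e-03]), 'ft_force': array([0.27124522, 0.88173856, 3.5952835 ]), 'moment': array([ 0.05430665, -0.11344448, -0.02393797]), 'grasp_force': 29.9974425137043, 'width': 55.808798392718664}
```

```bash
python3 - <<'E'
from h import *
plan([621,134,240],down(.2475+np.pi))
E
```

```text
t 8.0 shift(first) [-3.139 -3.912 -5.73 ] turn [ 0.008  0.009 -7.893] | shift after turn [ 0.75825 -4.96075 -5.7275 ]
```

```bash
python3 -m jog '[[0,0,-0.2,0,0,0,0],[0,0,-0.5,0,0,0,0],[0,0,-0.8,0,0,0,0],[0,0,-0.8,0,0,0,0],[0,0,-0.8,0,0,0,0],[-0.5,-0.6,-0.8,0,0,0,0],[-0.6,-0.8,-0.6,0,0,0,0],[-0.6,-0.8,-0.6,0,0,0,0],[-0.6,-0.8,-0.4,0,0,0,0],[-0.6,-0.7,-0.2,0,0,-0.8,0],[0,0,0,0,0,-0.9,0],[0,0,0,0,0,-0.9,0],[0,0,0,0,0,-0.9,0],[0,0,0,0,0,-0.9,0],[0,0,0,0,0,-0.9,0],[0,0,0,0,0,-0.9,0],[0,0,0,0,0,-0.9,0],[0,0,0,0,0,-0.8,0],[0,0,0,0,0,0,0],[0,0,0,0,0,0,0]]'
python3 - <<'E'
from w import *
q=look("stand",[594,-19,0,.2475,-83.8],0,near=(400,150),save="pics/w2.png")
look("stand",[594,-19,0,.2475,-83.8],None,near=(400,150))
o=ctrl.get_obs();print(o["ee_pos"],o["orientation"],o["grasp_force"],o["t"])
print([r["extent"] for r in optics.masks_of("bus","wrist")])
E
```

```text
t: 10.0
ee_pos: [617.0, 146.0, 238.2]
orientation: [0.385, -3.117, 0.0]
ft_force: [0.4, 0.6, -2.1]
width: 55.9
grasp_force: 30.0
[(0.66, [143.0, 135.0, 95.0, 194.0])]
stand [ 5.94736e+02 -1.93080e+01  6.24300e+00  2.49000e-01 -8.37740e+01] cost 0.056
[(0.89, [145.0, 133.0, 94.0, 191.0])]
stand [ 5.95755e+02 -2.07280e+01 -3.07000e+00  2.46000e-01 -8.47270e+01] cost 0.047
[617.26587632 146.09187858 238.2528901 ] [ 3.87177022e-01 -3.11743942e+00 -5.04836566e-05] 29.99683901667595 10.2
[[274.7, 247.0, 150.0, 261.7]]
```

View pics/w2.png

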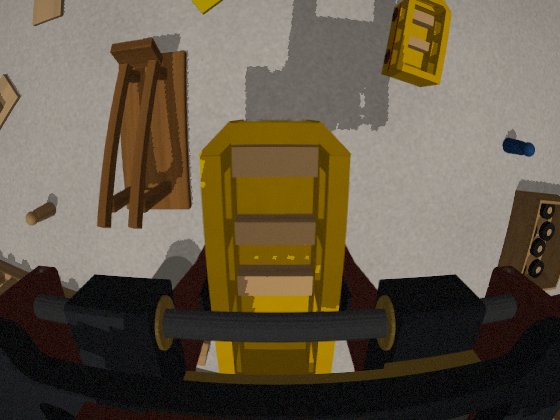

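The stand is fully visible at (143,133), with its stop end at the top of the picture, and the bus is held squarely. The stand fit agrees across views: (595,-19.5), yaw 0.2475.

```bash
cat >> h.py <<'E'
ST=np.array([595.2,-19.6,0.]);SY=.2475
def cradle():
    T=np.eye(4);T[:3,:3]=R.from_euler('z',SY).as_matrix();T[:3,3]=ST;return T@tilt(-83.8)
def goto(xc,yc,zc,sgn=1): # tcp position in cradle frame
    T=cradle();Rm=T[:3,:3]@np.diag([-sgn,sgn,-1.]);p=(T@[xc,yc,zc,1])[:3];print(p.round(1));plan(p,Rm);return p,Rm
E
python3 - <<'E'
from h import *
goto(88,0,11+60)
E
```

```text
[562.2 -27.9 151.5]
t 10.25 shift(first) [ 2.401 -3.881  2.168] turn [-0.000e+00 -4.168e+00 -1.000e-03] | shift after turn [ 3.09275 -3.8805   0.94925]
```

```bash
python3 -m jog '[[0.3,-0.5,0,0,0,0,0],[0.42,-0.68,0,0,0,0,0],[0.42,-0.68,0,0,0,0,0],[0.42,-0.68,0,0,0,0,0],[0.42,-0.68,0,0,0,0,0],[0.42,-0.66,0,0,0,0,0],[0,0,0,0,-0.7,0,0],[0,0,0,0,-0.9,0,0],[0,0,0,0,-0.9,0,0],[0,0,0,0,-0.9,0,0],[0,0,0,0,-0.77,0,0],[0,0,0,0,0,0,0]]'
python3 - <<'E'
from h import *
goto(88,0,11+20)
E
```

```text
t: 11.45
ee_pos: [559.9, -28.1, 237.2]
orientation: [-0.333, 2.689, 0.076]
ft_force: [-0.1, 0.5, -1.6]
width: 55.8
grasp_force: 30.0
[578.6 -23.8 115.3]
t 11.45 shift(first) [ 0.85  -0.015  2.967] turn [ 0.01  -0.016 -0.013] | shift after turn [ 0.85475 -0.0105   2.9655 ]
```

```bash
python3 -m jog '[[0.2,0,0.6,0,0,0,0],[0.22,0,0.8,0,0,0,0],[0.22,0,0.8,0,0,0,0],[0.21,0,0.5,0,0,0,0],[0,0,0.27,0,0,0,0],[0,0,0,0,0,0,0],[0,0,0,0,0,0,0]]'
python3 - <<'E'
from h import *
import cv2
goto(82,0,11+2)
for n in("scene","top"): cv2.imwrite(f"pics/{n}1.png",optics.get_image(n)[:,:,::-1])
a=cv2.imread("pics/scene1.png")[140:340,190:390];b=cv2.imread("pics/top1.png")[80:280,190:390]
cv2.imwrite("pics/c1.png",cv2.resize(np.hstack([a,b]),None,fx=2,fy=2,interpolation=cv2.INTER_CUBIC))
E
```

```text
t: 12.15
ee_pos: [582.1, -22.8, 116.5]
orientation: [-0.336, 2.687, 0.075]
ft_force: [-1.0, 0.9, -2.3]
width: 55.9
grasp_force: 30.0
[580.7 -23.3  96.4]
t 12.15 shift(first) [ 0.245 -0.002  0.438] turn [0.01  0.001 0.009] | shift after turn [ 0.24525 -0.002    0.43825]
```

View pics/c1.png

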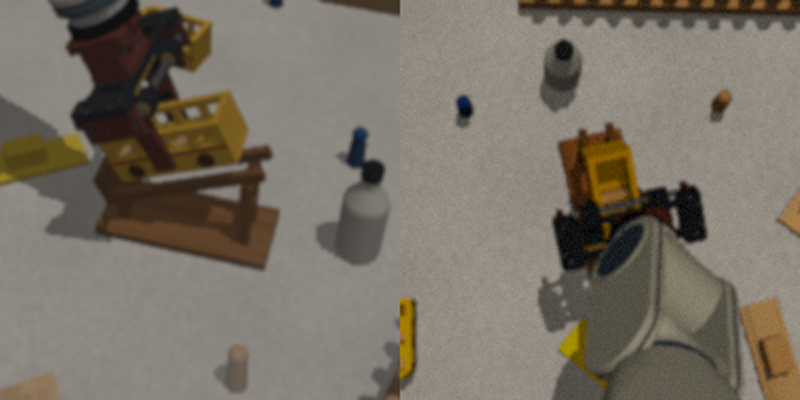

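Bus is parallel to the rails, just above them and clear of the stop, so I'll lower it gently until contact.

```bash
python3 -m jog '[[0.05,0,0.15,0,0,0,0],[0.05,0,0.12,0,0,0,0],[0.05,0,0.09,0,0,0,0],[0,0,0.06,0,0,0,0],[0,0,0,0,0,0,0],[0,0,0,0,0,0,0]]'; python3 -m jog '[[0,0,0.03,0,0,0,0],[0,0,0,0,0,0,0]]';python3 -m jog '[[0,0,0.03,0,0,0,0],[0,0,0,0,0,0,0]]'
python3 - <<'E'
from h import *
goto(82,0,11)
E
```

```text
t: 12.85
ee_pos: [583.9, -21.5, 100.3]
orientation: [-0.333, 2.691, 0.07]
ft_force: [-0.6, 0.1, -0.8]
width: 56.1
grasp_force: 30.0
t: 13.05
ee_pos: [584.6, -21.3, 99.4]
orientation: [-0.333, 2.691, 0.07]
ft_force: [0.7, -0.6, -1.0]
width: 55.6
grasp_force: 30.0
t: 13.25
ee_pos: [585.1, -21.1, 98.4]
orientation: [-0.333, 2.692, 0.069]
ft_force: [0.2, -1.1, -2.2]
width: 56.1
grasp_force: 30.0
[581.5 -23.1  94.6]
t 13.25 shift(first) [ 0.13  -0.026  0.045] turn [-0.03  -0.049 -0.006] | shift after turn [ 0.13    -0.02575  0.04425]
```

```bash
python3 -m jog '[[0,-0.02,0.03,0,-0.04,0,0],[0,0,0,0,0,0,0]]';python3 -m jog '[[0,0,0.03,0,0,0,0],[0,0,0,0,0,0,0]]';python3 -m jog '[[0.05,0,0,0,0,0,0],[0,0,0,0,0,0,0]]'
python3 - <<'E'
from h import *
goto(82,0,11)
E
```

```text
t: 13.45
ee_pos: [586.4, -21.1, 98.4]
orientation: [-0.332, 2.69, 0.068]
ft_force: [0.6, -0.8, -1.2]
width: 56.1
grasp_force: 30.0
t: 13.65
ee_pos: [586.8, -20.9, 97.5]
orientation: [-0.332, 2.691, 0.067]
ft_force: [-2.2, -1.1, -0.0]
width: 56.0
grasp_force: 30.0
t: 13.85
ee_pos: [585.1, -21.0, 96.9]
orientation: [-0.331, 2.692, 0.067]
ft_force: [-1.5, 0.7, -0.8]
width: 55.9
grasp_force: 30.0
[581.5 -23.1  94.6]
t 13.85 shift(first) [ 0.114 -0.027  0.01 ] turn [-0.051 -0.049 -0.014] | shift after turn [ 0.1145  -0.027    0.00925]
```

```bash
python3 -m jog '[[0.1,-0.02,0,0,0,0,0],[0.1,0,0,-0.05,-0.05,0,0],[0,0,0,0,0,0,0]]';python3 -m jog '[[0.05,0,0.02,0,0,0,0],[0,0,0,0,0,0,0]]';python3 -m jog '[[0.03,0,0.02,0,0,0,0],[0,0,0,0,0,0,0]]'
python3 - <<'E'
from h import *
goto(75,0,11)
E
```

```text
t: 14.15
ee_pos: [579.8, -21.4, 96.9]
orientation: [-0.329, 2.696, 0.067]
ft_force: [-0.1, -0.5, -2.1]
width: 56.1
grasp_force: 30.0
t: 14.35
ee_pos: [579.0, -21.5, 95.9]
orientation: [-0.329, 2.697, 0.065]
ft_force: [-0.7, 0.3, -3.0]
width: 55.9
grasp_force: 30.0
t: 14.55
ee_pos: [578.6, -21.4, 95.0]
orientation: [-0.328, 2.698, 0.065]
ft_force: [-0.2, -1.1, -2.4]
width: 55.8
grasp_force: 30.0
[575.3 -24.6  91.7]
t 14.55 shift(first) [ 0.123 -0.058  0.037] turn [-0.064 -0.1   -0.035] | shift after turn [ 0.124   -0.05775  0.03525]
```

```bash
python3 -m jog '[[0,-0.03,0.03,-0.05,-0.1,0,0],[0,0,0,0,0,0,0]]';python3 -m jog '[[0,-0.03,0.03,0,0,0,0],[0,0,0,0,0,0,0]]';python3 -m jog '[[0,0,0.03,0,0,0,0],[0,0,0,0,0,0,0]]'
python3 - <<'E'
from h import *
goto(75,0,11)
print(ctrl.get_obs()["ft_force"],ctrl.get_obs()["moment"])
E
```

```text
t: 14.75
ee_pos: [581.4, -20.7, 97.1]
orientation: [-0.326, 2.693, 0.067]
ft_force: [-0.4, -0.3, -2.1]
width: 55.8
grasp_force: 30.0
t: 14.95
ee_pos: [582.0, -21.7, 96.0]
orientation: [-0.326, 2.695, 0.066]
ft_force: [-1.1, 0.2, -2.3]
width: 55.8
grasp_force: 30.0
t: 15.15
ee_pos: [582.1, -21.6, 95.1]
orientation: [-0.326, 2.695, 0.066]
ft_force: [-3.6, -2.0, 1.7]
width: 55.9
grasp_force: 30.0
[575.3 -24.6  91.7]
t 15.15 shift(first) [ 0.202 -0.033  0.003] turn [-0.062 -0.076 -0.053] | shift after turn [ 0.202   -0.03225  0.0015 ]
[-3.60002924 -1.99215338  1.6611811 ] [-0.05016807  0.24938597 -0.06566868]
```

```bash
python3 -m jog '[[0.06,-0.01,0,0,0,-0.05,0],[0.06,-0.01,0,0,0,0,0],[0,0,0,0,0,0,0]]';python3 -m jog '[[0.05,0,0,0,0,0,0],[0,0,0,0,0,0,0]]';python3 -m jog '[[0.04,0,0,0,0,0,0],[0,0,0,0,0,0,0]]'
python3 - <<'E'
from h import *
goto(75,0,11)
print(ctrl.get_obs()["ft_force"],ctrl.get_obs()["moment"])
E
```

```text
t: 15.45
ee_pos: [578.8, -22.4, 94.2]
orientation: [-0.332, 2.698, 0.062]
ft_force: [-0.2, -0.1, -2.9]
width: 56.0
grasp_force: 30.0
t: 15.65
ee_pos: [577.3, -22.5, 93.9]
orientation: [-0.332, 2.699, 0.061]
ft_force: [0.2, 0.5, -2.4]
width: 55.6
grasp_force: 30.0
t: 15.85
ee_pos: [576.2, -22.7, 93.6]
orientation: [-0.331, 2.7, 0.06]
ft_force: [0.1, -0.2, -1.1]
width: 55.7
grasp_force: 30.0
[575.3 -24.6  91.7]
t 15.85 shift(first) [ 0.049 -0.042  0.032] turn [-0.09  -0.127 -0.011] | shift after turn [ 0.05    -0.04175  0.0305 ]
[ 0.12857542 -0.20945077 -1.07247985] [ 0.01130867  0.19153868 -0.03987278]
```

```bash
python3 -m jog '[[0.05,-0.03,0.02,-0.05,-0.13,0,0],[0,0,0,0,0,0,0]]';python3 -m jog '[[0.03,0,0.03,0,0,0,0],[0,0,0,0,0,0,0]]'
python3 - <<'E'
from h import *
goto(75,0,11)
print(ctrl.get_obs()["ft_force"],ctrl.get_obs()["moment"])
E
```

```text
t: 16.05
ee_pos: [577.5, -21.8, 96.2]
orientation: [-0.328, 2.695, 0.06]
ft_force: [0.9, 0.1, -2.4]
width: 55.6
grasp_force: 30.0
t: 16.25
ee_pos: [576.8, -21.7, 94.6]
orientation: [-0.328, 2.697, 0.059]
ft_force: [0.9, 0.4, -1.4]
width: 55.6
grasp_force: 30.0
[575.3 -24.6  91.7]
t 16.25 shift(first) [ 0.079 -0.06   0.046] turn [-0.101 -0.095 -0.031] | shift after turn [ 0.0795  -0.06075  0.04425]
[ 0.85998482  0.43262208 -1.4005139 ] [-0.00390861  0.21008278 -0.01103946]
```

```bash
python3 -m jog '[[0.03,-0.05,0.05,-0.1,-0.2,-0.03,0],[0,0,0,0,0,0,0],[0,0,0,0,0,0,0]]';python3 - <<'E'
from h import *
goto(75,0,11)
print(ctrl.get_obs()["ft_force"],ctrl.get_obs()["moment"])
E
```

```text
t: 16.55
ee_pos: [580.6, -20.1, 98.5]
orientation: [-0.328, 2.69, 0.062]
ft_force: [0.1, 0.8, -2.3]
width: 55.8
grasp_force: 30.0
[575.3 -24.6  91.7]
t 16.55 shift(first) [ 0.211 -0.078  0.09 ] turn [-0.088 -0.029 -0.028] | shift after turn [ 0.21175 -0.07825  0.089  ]
[ 0.0951407   0.82689235 -2.27866705] [ 0.04093261  0.17907843 -0.02978101]
```

```bash
python3 -m jog '[[0.1,-0.05,0.04,0,0,0,0],[0.09,-0.03,0.03,0,0,0,0],[0,0,0,0,0,0,0],[0,0,0,0,0,0,0]]';python3 - <<'E'
from h import *
goto(75,0,11)
print(ctrl.get_obs()["ft_force"],ctrl.get_obs()["moment"])
E
```

```text
t: 16.95
ee_pos: [576.7, -23.2, 94.8]
orientation: [-0.326, 2.696, 0.057]
ft_force: [0.2, 0.2, -1.7]
width: 56.2
grasp_force: 30.0
[575.3 -24.6  91.7]
t 16.95 shift(first) [ 0.07  -0.027  0.054] turn [-0.12  -0.091 -0.041] | shift after turn [ 0.07075 -0.027    0.0535 ]
[ 0.17495801  0.22276997 -1.724172  ] [0.01832831 0.16577259 0.05143167]
```

```bash
python3 -m jog '[[0,0,0.05,0,0,0,0],[0,0,0,0,0,0,0],[0,0,0,0,0,0,0]]';python3 - <<'E'
from h import *
goto(75,0,11)
o=ctrl.get_obs();print(o["qpos"].round(4),o["ft_force"],o["moment"])
E
```

```text
t: 17.25
ee_pos: [577.8, -22.8, 93.4]
orientation: [-0.326, 2.697, 0.056]
ft_force: [-1.3, -1.9, 0.4]
width: 55.8
grasp_force: 30.0
[575.3 -24.6  91.7]
t 17.25 shift(first) [ 0.083 -0.028  0.011] turn [-0.125 -0.093 -0.042] | shift after turn [ 0.08325 -0.02825  0.0095 ]
[-0.1368  0.4509  2.0905  0.6362  0.243  -2.5405] [-1.26463252 -1.89305603  0.40731836] [-0.06864505  0.12081334 -0.02425843]
```

The last joint is at its range end (-2.54), which explains the odd tracking. The bus is touching the rails within tolerance (about 4 mm from the stop, tilt error under 0.02 rad), so I'll release it.

```bash
python3 -m jog '[[0,0,0,0,0,0,0.2],[0,0,0,0,0,0,0.6],[0,0,0,0,0,0,1],[0,0,0,0,0,0,1],[0,0,0,0,0,0,1],[0,0,-0.2,0,0,0,1],[0,0,-0.5,0,0,0,1],[0,0,-0.8,0,0,0,1],[0,0,-1,0,0,0,1],[0,0,-1,0,0,0,1]]'
python3 - <<'E'
from h import *
o=ctrl.get_obs();print(o["t"],o["qpos"].round(3))
for n in("scene","top","wrist"): cv2.imwrite(f"pics/{n}2.png",optics.get_image(n)[:,:,::-1])
a=cv2.imread("pics/scene2.png")[150:350,190:390];b=cv2.imread("pics/wrist2.png")[:,:]
b=cv2.resize(b,(533,400));a=cv2.resize(a,(260,260),interpolation=cv2.INTER_CUBIC);a=cv2.copyMakeBorder(a,0,140,0,0,0)
cv2.imwrite("pics/c2.png",np.hstack([a,b]))
E
```

```text
t: 18.25
ee_pos: [519.9, -35.5, 222.0]
orientation: [-0.325, 2.698, 0.056]
ft_force: [1.2, 0.2, 0.7]
width: 87.9
grasp_force: 0.0
18.25 [-0.187  0.131  2.125  0.334  0.515 -2.259]
```

View pics/c2.png

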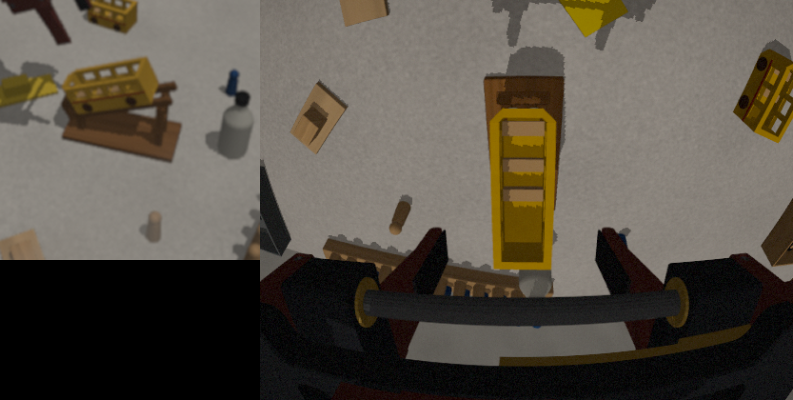

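The bus is seated on the rails, straight, with its nose near the stop (wrist crop, bus at (525,190)). Next I'll measure its seated pose and plan the roof pick.

```bash
cat > seat.py <<'E'
from h import *
def seat(v,xs=None):
    def cost(q):
        e,y,w=q*[5,5,.05];T=cradle();B=np.eye(4);B[:3,:3]=R.from_euler('z',w).as_matrix();B[:3,3]=[75+e,y,0]
        s=0
        for c,m in v:
            r=render([box(0,0,0,150,56,55,T@B),],c,np.zeros(4));s+=1-np.minimum(r,m).sum()/np.maximum(r,m).sum()
        return s/len(v)
    r=minimize(cost,np.zeros(3),method="Nelder-Mead",options=dict(initial_simplex=np.vstack([np.zeros(3),np.eye(3)]),xatol=.01,fatol=1e-4))
    print("nose gap,y,yaw",(r.x*[5,5,.05]).round(3),"cost",round(r.fun,3))
E
python3 - <<'E'
from seat import *
o=ctrl.get_obs();vs=[]
for n,near in(("wrist",(275,190)),("scene",(300,215)),("top",(295,185))):
    optics.get_image(n);rs=optics.masks_of("bus",n)
    print(n,[(round(r["conf"],2),np.round(r["extent"]).tolist()) for r in rs])
    rs=[r for r in rs if np.hypot(*(np.array(r["extent"][:2])-near))<35]
    if rs: vs.append((cam(n,o),hull(rs[0]["pixels"])));seat(vs[-1:])
if len(vs)>1: seat(vs)
plan([390,-257,190],down(.285))
plan([390,-257,190],down(.285+np.pi))
E
```

```text
wrist [(0.8, [276.0, 200.0, 69.0, 172.0])]
nose gap,y,yaw [ 4.838e+00  1.780e-01 -2.000e-03] cost 0.044
scene [(0.82, [276.0, 216.0, 78.0, 45.0])]
nose gap,y,yaw [ 5.116 -0.048 -0.02 ] cost 0.049
top [(0.72, [286.0, 180.0, 34.0, 75.0]), (0.6, [299.0, 180.0, 27.0, 55.0])]
nose gap,y,yaw [39.496 21.626 -0.225] cost 0.219
nose gap,y,yaw [ 4.981  0.866 -0.018] cost 0.245
t 18.7 shift(first) [ 4.41  -4.614 -1.139] turn [ 6.224  0.274 28.92 ] | shift after turn [-4.6985   4.407    0.73525]
t 18.7 shift(first) [ 4.41  -4.614 -1.139] turn [-0.178  4.048 -0.42 ] | shift after turn [ 4.6985  -4.407    0.73525]
```

```bash
python3 -m jog '[[0,0,0,0,1,-0.1,1],[0,0,0,0,1,-0.1,1],[0,0,0,0,1,-0.1,1],[0,0,0,0,1,-0.1,1],[0.67,-0.63,0.1,0,0,0,1],[0.67,-0.63,0.1,0,0,0,1],[0.67,-0.63,0.1,0,0,0,1],[0.67,-0.63,0.1,0,0,0,1],[0.67,-0.63,0.1,0,0,0,1],[0.67,-0.63,0.1,0,0,0,1],[0.67,-0.63,0.1,0,0,0,1],[0,0,0,0,0,1,1],[0,0,0,0,0,1,1],[0,0,0,0,0,1,1],[0,0,0,0,0,1,1],[0,0,0,0,0,1,1],[0,0,0,0,0,1,1],[0,0,0,0,0,1,1],[0,0,0,0,0,1,1],[0,0,0,0,0,1,1]]'
python3 -m jog '[[0,0,0,0,0,1,1],[0,0,0,0,0,1,1],[0,0,0,0,0,1,1],[0,0,0,0,0,1,1],[0,0,0,0,0,1,1],[0,0,0,0,0,1,1],[0,0,0,0,0,1,1],[0,0,0,0,0,1,1],[0,0,0,0,0,1,1],[0,0,0,0,0,1,1],[0,0,0,0,0,1,1],[0,0,0,0,0,1,1],[0,0,0,0,0,1,1],[0,0,0,0,0,1,1],[0,0,0,0,0,1,1],[0,0,0,0,0,1,1],[0,0,0,0,0,1,1],[0,0,0,0,0,1,1],[0,0,0,0,0,1,1],[0,0,0,0,0,1,1]]'
python3 -m jog '[[0,0,0,0,0,1,1],[0,0,0,0,0,0,1],[0,0,0,0,0,0,1]]'
python3 - <<'E'
from w import *
r=look("roof",[390,-257,0,.285,0],0,save="pics/w3.png")
look("roof",[390,-257,0,.285,0],None)
if r: q=r[0];plan([q[0],q[1],100],down(q[3]))
E
```

```text
t: 20.7
ee_pos: [389.6, -256.6, 193.7]
orientation: [1.025, 2.955, -0.017]
ft_force: [0.2, 0.4, -0.1]
width: 87.4
grasp_force: 0.0
t: 22.7
ee_pos: [389.6, -256.5, 193.7]
orientation: [3.069, 0.589, 0.011]
ft_force: [-0.1, 0.0, 0.0]
width: 88.2
grasp_force: 0.0
t: 23.0
ee_pos: [389.6, -256.7, 194.1]
orientation: [3.094, 0.439, 0.013]
ft_force: [-0.3, -0.1, 1.1]
width: 88.2
grasp_force: 0.0
[(0.87, [270.0, 184.0, 49.0, 134.0]), (0.82, [90.0, 154.0, 94.0, 125.0])]
roof [ 3.89607e+02 -2.55280e+02 -1.16200e+00  2.85000e-01  5.60300e+00] cost 0.025
[(0.72, [268.0, 184.0, 50.0, 134.0]), (0.71, [90.0, 156.0, 100.0, 120.0])]
roof [ 3.89611e+02 -2.54974e+02 -2.19600e+00  2.94000e-01  7.21200e+00] cost 0.018
t 23.2 shift(first) [-0.008 -0.081  2.365] turn [ 0.178 -0.063 -0.047] | shift after turn [ 0.008  -0.0375  2.366 ]
```

View pics/w3.png

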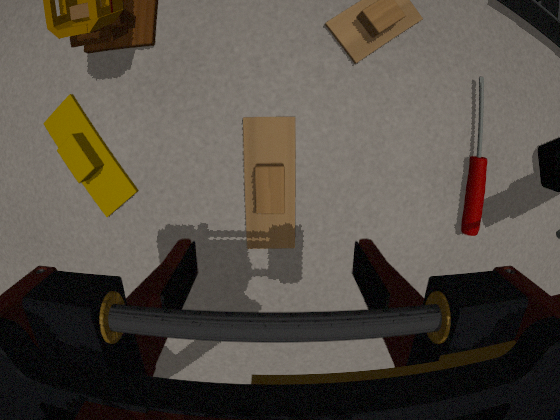

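The plain long roof is centred at (270,184), block up and lined up with the fingers. The yellow one, at (90,155), stays out of it. I'll go lower and look again.

```bash
python3 -m jog '[[0,-0.05,0.8,0.18,-0.06,-0.05,1],[0,0,0.8,0,0,0,1],[0,0,0.76,0,0,0,1],[0,0,0,0,0,0,1],[0,0,0,0,0,0,1]]'
python3 - <<'E'
from w import *
r=look("roof",[389.6,-255.2,0,.285,0],0)
look("roof",[389.6,-255.2,0,.285,0],None)
q=r[0];plan([q[0],q[1],12],down(q[3]))
E
```

```text
t: 23.7
ee_pos: [389.5, -255.4, 100.5]
orientation: [-3.109, -0.445, 0.0]
ft_force: [0.4, -0.3, 0.3]
width: 87.7
grasp_force: 0.0
[(0.83, [275.0, 204.0, 73.0, 175.0]), (0.6, [53.0, 165.0, 106.0, 150.0])]
roof [ 3.89956e+02 -2.55133e+02  1.45700e+00  2.96000e-01  6.28500e+00] cost 0.02
[(0.77, [52.0, 167.0, 103.0, 152.0])]
roof [ 3.896e+02 -2.552e+02  0.000e+00  2.850e-01  0.000e+00] cost 1.0
t 23.9 shift(first) [-0.012 -0.032  2.247] turn [ 0.022 -0.023 -0.11 ] | shift after turn [-0.0065  -0.02725  2.24725]
```

```bash
python3 -m jog '[[0,-0.02,0.6,0,0,-0.07,1],[0,0,0.6,0,0,0,1],[0,0,0.6,0,0,0,1],[0,0,0.3,0,0,0,1],[0,0,0.13,0,0,0,1],[0,0,0,0,0,0,1],[0,0,0,0,0,0,0],[0,0,0,0,0,0,0],[0,0,0,0,0,0,0],[0,0,0,0,0,0,0],[0,0,0,0,0,0,0],[0,0,0,0,0,0,0],[0,0,0,0,0,0,0],[0,0,0,0,0,0,0]]'
python3 - <<'E'
from w import *
look("roof",[389.6,-255.2,0,.29,0],0)
print(ctrl.get_obs()["ee_pos"],ctrl.get_obs()["width"])
E
```

```text
t: 25.3
ee_pos: [389.4, -254.7, 11.2]
orientation: [-3.108, -0.456, -0.001]
ft_force: [0.3, 0.0, 0.1]
width: 29.7
grasp_force: 30.0
[(0.72, [25.0, 228.0, 49.0, 114.0]), (0.62, [274.0, 238.0, 106.0, 239.0])]
roof [ 3.89975e+02 -2.55418e+02 -2.80400e+00  2.93000e-01  6.78900e+00] cost 0.232
[ 389.41043537 -254.68247226   11.20602851] 29.579005147034728
```

```bash
python3 - <<'E'
from h import *
goto(79.5,0.2,66.2+40,-1)
E
```

```text
[540.2 -33.3 179.8]
t 25.4 shift(first) [ 5.204 -4.218 -4.213] turn [-0.091  4.16   0.412] | shift after turn [ 6.32425 -4.4425  -1.703  ]
```

```bash
python3 -m jog '[[0,0,-0.2,0,0,0,0],[0,0,-0.5,0,0,0,0],[0,0,-0.8,0,0,0,0],[0,0,-0.8,0,0,0,0],[0,0,-0.9,0,0,0,0],[0,0,-0.9,0,0,0,0],[0.2,-0.2,-0.8,0,0,0,0],[0.6,-0.5,-0.4,0,0,0,0],[0.7,-0.56,-0.1,0,0,0,0],[0.7,-0.56,0,0,0,0,0],[0.7,-0.56,0,0,0,0,0],[0.7,-0.56,0,0,0,0,0],[0.7,-0.56,0,0,0,0,0],[0.6,-0.5,0,0,0,0,0],[0.3,-0.22,0,0,0.5,0.1,0],[0,0,0,0,0.8,0.1,0],[0,0,0,0,0.9,0.1,0],[0,0,0,0,0.9,0.1,0],[0,0,0,0,0.8,0,0],[0,0,0,0,0.26,0,0]]'
python3 -m jog '[[0,0,0,0,0,0,0],[0,0,0,0,0,0,0]]'
python3 - <<'E'
from h import *
goto(79.5,0.2,66.2+25,-1);print(ctrl.get_obs()["qpos"].round(3))
E
```

```text
t: 27.4
ee_pos: [537.8, -33.2, 226.9]
orientation: [-2.986, -0.373, -0.661]
ft_force: [-1.0, 0.6, -1.9]
width: 29.7
grasp_force: 30.0
t: 27.6
ee_pos: [540.0, -33.3, 227.7]
orientation: [-2.987, -0.374, -0.66]
ft_force: [-0.1, 0.5, -0.9]
width: 29.9
grasp_force: 30.0
[546.4 -31.7 166.3]
t 27.6 shift(first) [-0.499  0.01   1.463] turn [-0.062  0.005 -0.   ] | shift after turn [-5.0025e-01  1.0000e-03  1.4625e+00]
[-0.19   0.153  2.084  0.368  0.538  0.85 ]
```

```bash
python3 -m jog '[[-0.2,0,0.5,-0.06,0,0,0],[-0.2,0,0.5,0,0,0,0],[-0.1,0,0.46,0,0,0,0],[0,0,0,0,0,0,0],[0,0,0,0,0,0,0]]'
python3 - <<'E'
from h import *
goto(79.5,0.2,66.2+3,-1)
for n in("scene","wrist","top"): cv2.imwrite(f"pics/{n}3.png",optics.get_image(n)[:,:,::-1])
a=cv2.imread("pics/scene3.png")[160:290,220:350];a=cv2.resize(a,(390,390),interpolation=cv2.INTER_CUBIC)
b=cv2.imread("pics/wrist3.png")[0:340,100:460];b=cv2.resize(b,(400,390))
cv2.imwrite("pics/c3.png",np.hstack([a,b]))
E
```

```text
t: 28.1
ee_pos: [546.8, -31.3, 166.1]
orientation: [-2.993, -0.373, -0.662]
ft_force: [-0.1, 0.1, -1.3]
width: 30.0
grasp_force: 30.0
[555.4 -29.4 146.3]
t 28.1 shift(first) [-0.009  0.008  0.542] turn [-0.008  0.007  0.003] | shift after turn [-0.00975  0.008    0.54225]
```

View pics/c3.png

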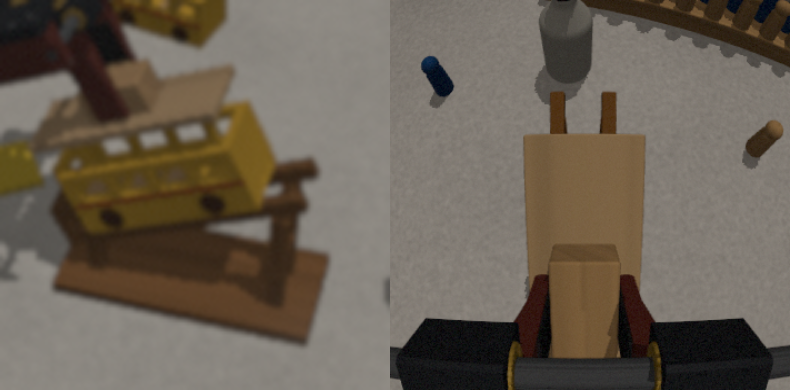

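The roof is parallel above the bus. In the wrist view, the rails (557 and 608) sit symmetrically about the board (585). I'll lower it.

```bash
python3 -m jog '[[0,0,0.2,0,0,0,0],[0,0,0.18,0,0,0,0],[0,0,0.1,0,0,0,0],[0,0,0.04,0,0,0,0],[0,0,0,0,0,0,0],[0,0,0,0,0,0,0]]';python3 -m jog '[[0,0,0.03,0,0,0,0],[0,0,0,0,0,0,0]]';python3 -m jog '[[0,0,0.03,0,0,0,0],[0,0,0,0,0,0,0]]'
python3 - <<'E'
from h import *
goto(79.5,0.2,66.2,-1)
o=ctrl.get_obs();print(o["ft_force"],o["moment"])
E
```

```text
t: 28.85
ee_pos: [554.8, -29.3, 147.0]
orientation: [-2.993, -0.372, -0.663]
ft_force: [-0.2, 0.0, -0.6]
width: 29.8
grasp_force: 30.0
t: 29.05
ee_pos: [555.4, -29.3, 146.1]
orientation: [-2.993, -0.372, -0.663]
ft_force: [0.3, 0.6, -0.2]
width: 29.9
grasp_force: 30.0
t: 29.25
ee_pos: [555.8, -29.1, 144.9]
orientation: [-2.993, -0.372, -0.663]
ft_force: [0.5, -0.9, -0.7]
width: 30.0
grasp_force: 30.0
[556.6 -29.1 143.6]
t 29.25 shift(first) [0.004 0.006 0.037] turn [-0.003  0.002 -0.001] | shift after turn [0.00375 0.006   0.03725]
[ 0.47533474 -0.94709742 -0.69022356] [-0.12660303  0.28210617  0.02950743]
```

```bash
python3 -m jog '[[0,0,0.03,0,0,0,0],[0,0,0,0,0,0,0]]';python3 -m jog '[[0,0,0.02,0,0,0,0],[0,0,0,0,0,0,0]]'
python3 - <<'E'
from h import *
goto(79.5,0.2,66.2,-1)
o=ctrl.get_obs();print(o["ft_force"],o["moment"])
for n in("scene","top"): cv2.imwrite(f"pics/{n}4.png",optics.get_image(n)[:,:,::-1])
a=cv2.imread("pics/scene4.png")[165:285,225:345];a=cv2.resize(a,(600,600),interpolation=cv2.INTER_CUBIC)
cv2.imwrite("pics/c4.png",a)
E
```

```text
t: 29.45
ee_pos: [556.3, -29.0, 143.7]
orientation: [-2.993, -0.372, -0.663]
ft_force: [0.9, -0.8, -1.3]
width: 29.6
grasp_force: 30.0
t: 29.65
ee_pos: [556.4, -28.9, 143.6]
orientation: [-2.993, -0.372, -0.664]
ft_force: [-6.3, -0.4, 7.3]
width: 29.9
grasp_force: 30.0
[556.6 -29.1 143.6]
t 29.65 shift(first) [0.004 0.006 0.001] turn [-0.002 -0.002 -0.   ] | shift after turn [0.004   0.00625 0.00075]
[-6.28298565 -0.38735174  7.30723274] [-0.12131624  0.48276324 -0.01718493]
```

View pics/c4.png

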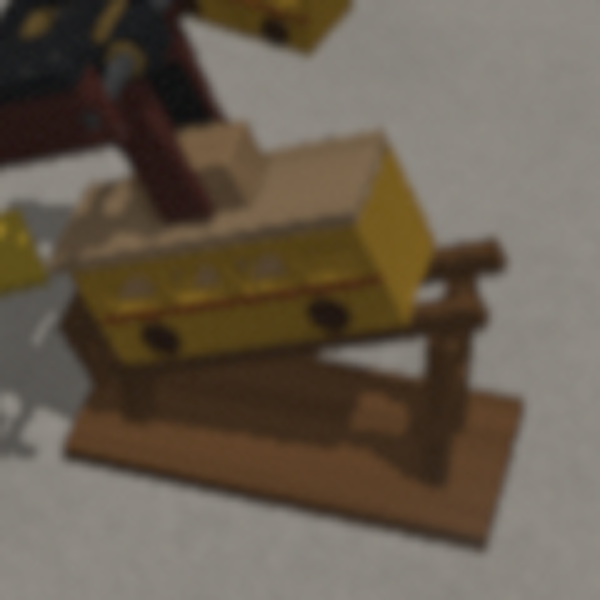

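Contact is at the expected height, and the roof's edges look flush with the tail and side walls (tail corner at about (385,135)–(355,225)). I'll ease off, release and retreat.

```bash
python3 -m jog '[[0,0,-0.01,0,0,0,0],[0,0,0,0,0,0,0.4],[0,0,0,0,0,0,0.6],[0,0,0,0,0,0,0.8],[0,0,0,0,0,0,0.8],[0,0,-0.1,0,0,0,0.8],[0,0,-0.3,0,0,0,0.8],[0,0,-0.6,0,0,0,0.8],[0,0,-1,0,0,0,0.8],[0,0,-1,0,0,0,0.8],[0,0,-0.5,0,0,0,0.8],[0,0,0,0,0,0,0.8]]'
cat > fin.py <<'E'
from seat import *
def fit3(v,parts,q0):
    def cost(q):
        e,y,w=q*[5,5,.05];T=cradle();B=np.eye(4);B[:3,:3]=R.from_euler('z',w).as_matrix();B[:3,3]=[75+e,y,q0]
        M=T@B;r=render([p@M[:3,:3].T+M[:3,3] for p in parts],v[0],np.zeros(4));return 1-np.minimum(r,v[1]).sum()/np.maximum(r,v[1]).sum()
    r=minimize(cost,np.array([1,0,0.]),method="Nelder-Mead",options=dict(initial_simplex=np.vstack([[1,0,0],[1,0,0]+np.eye(3)]),xatol=.01,fatol=1e-4))
    return (r.x*[5,5,.05]).round(3),round(r.fun,3)
o=ctrl.get_obs();print(o["t"])
for n,near in(("wrist",(280,200)),("scene",(280,212)),("top",(290,185))):
    im=optics.get_image(n);cv2.imwrite(f"pics/{n}5.png",im[:,:,::-1])
    for t,pp,z in(("roof",ROOF(0),55),("bus",BUS(0)+[box(0,0,55,150,56,8)],0)):
        rs=[r for r in optics.masks_of(t,n) if np.hypot(*(np.array(r["extent"][:2])-near))<50]
        if rs and t=="roof": print(n,t,fit3((cam(n,o),rs[0]["pixels"].astype(float)),pp,z),rs[0]["extent"])
        elif rs: print(n,t,rs[0]["extent"])
a=cv2.imread("pics/scene5.png")[165:285,225:345];a=cv2.resize(a,(400,400),interpolation=cv2.INTER_CUBIC)
b=cv2.imread("pics/wrist5.png")[0:300,130:430];b=cv2.resize(b,(400,400))
cv2.imwrite("pics/c5.png",np.hstack([a,b]))
E
python3 fin.py
```

```text
t: 30.95
ee_pos: [499.6, -44.2, 274.1]
orientation: [-2.994, -0.372, -0.673]
ft_force: [-0.1, -0.5, 0.5]
width: 70.0
grasp_force: 0.0
30.95
wrist roof (array([ 4.612e+00, -4.190e-01,  1.000e-03]), np.float64(0.016)) [270.7, 194.4, 55.0, 143.8]
scene roof (array([ 3.801, -0.174, -0.   ]), np.float64(0.103)) [268.1, 205.4, 67.7, 29.8]
scene bus [277.6, 219.1, 75.4, 39.9]
top roof (array([1.1509e+01, 7.4400e-01, 3.0000e-03]), np.float64(0.112)) [301.5, 186.4, 29.3, 51.0]
top bus [292.7, 161.8, 23.8, 20.4]
```

View pics/c5.png

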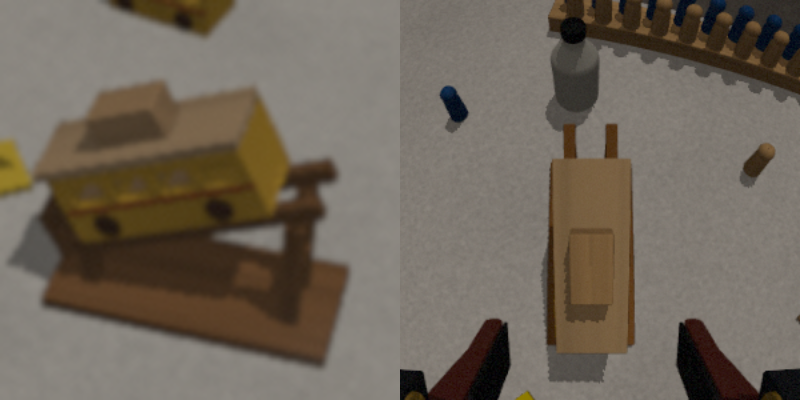

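```bash
python3 - <<'E'
from h import *
c=cam("wrist",ctrl.get_obs());T=cradle()
for x in(181,185,189): print(x,[proj(c,(T@[x,s*18,0,1])[None,:3])[0].round(1) for s in(1,-1)])
E
```

```text
181 [array([258.2,  91.7]), array([290.7,  91.7])]
185 [array([258.2,  88.2]), array([290.7,  88.1])]
189 [array([258.2,  84.6]), array([290.7,  84.6])]
```

```bash
python3 - <<'E'
from h import *
im=cv2.imread("pics/wrist5.png").astype(int)
for cols in((254,260),(286,292)):
    print([ (r,im[r,cols[0]:cols[1]].mean(0).round().astype(int).tolist()) for r in range(86,124,2)])
print([ (c,im[105,c].tolist()) for c in range(248,300,2)])
# joint stand fit scene+w2 with full free x,y,z,yaw,offset, several views
im=cv2.imread("pics/w2.png")
c=cam("scene");T=cradle()
for nm,P in dict(hiL=[185,18,0],hiR=[185,-18,0],stopTL=[0,25,25],stopTR=[0,-25,25],stopbR=[-12,-25,25],noseR=[79.9,-28,0],tailR=[154.9,-28,0],tailRtop=[154.9,-28,55]).items(): print(nm,((proj(c,(T@(P+[1]))[None,:3])[0]-[225,165])*400/120).round(0))
E
```

```text
[(86, [73, 78, 82]), (88, [73, 79, 83]), (90, [70, 76, 80]), (92, [62, 74, 82]), (94, [19, 47, 77]), (96, [21, 49, 79]), (98, [15, 47, 78]), (100, [21, 48, 78]), (102, [22, 48, 77]), (104, [21, 47, 78]), (106, [18, 49, 77]), (108, [18, 48, 77]), (110, [19, 47, 77]), (112, [16, 47, 76]), (114, [19, 49, 78]), (116, [19, 48, 77]), (118, [33, 60, 89]), (120, [62, 90, 112]), (122, [60, 89, 112])]
[(86, [118, 126, 132]), (88, [117, 124, 130]), (90, [119, 127, 133]), (92, [94, 105, 116]), (94, [19, 49, 78]), (96, [23, 50, 78]), (98, [17, 48, 78]), (100, [21, 50, 78]), (102, [20, 49, 78]), (104, [19, 48, 77]), (106, [23, 50, 78]), (108, [18, 49, 77]), (110, [21, 49, 78]), (112, [22, 49, 78]), (114, [19, 48, 79]), (116, [20, 51, 78]), (118, [38, 66, 92]), (120, [67, 98, 122]), (122, [66, 96, 121])]
[(248, [109, 117, 124]), (250, [115, 123, 130]), (252, [88, 98, 104]), (254, [18, 51, 80]), (256, [10, 41, 74]), (258, [24, 51, 79]), (260, [23, 50, 78]), (262, [102, 110, 117]), (264, [114, 120, 127]), (266, [114, 121, 127]), (268, [109, 118, 123]), (270, [114, 121, 126]), (272, [117, 125, 130]), (274, [118, 124, 131]), (276, [118, 125, 131]), (278, [117, 124, 128]), (280, [116, 124, 129]), (282, [118, 124, 131]), (284, [54, 66, 78]), (286, [21, 48, 79]), (288, [23, 49, 77]), (290, [26, 52, 82]), (292, [19, 48, 76]), (294, [121, 126, 133]), (296, [118, 124, 129]), (298, [115, 122, 129])]
hiL [330. 161.]
hiR [319. 198.]
stopTL [ 75. 166.]
stopTR [ 50. 214.]
stopbR [ 35. 217.]
noseR [167. 230.]
tailR [271. 215.]
tailRtop [237. 149.]
```

```bash
python3 - <<'E'
from h import *
# wrist2.png pose: t 18.25
o=dict(ee_pos=np.array([519.9,-35.5,222.0]),orientation=np.array([-.325,2.698,.056]))
c=cam("wrist",o);T=cradle();S0=np.eye(4);S0[:3,:3]=R.from_euler('z',SY).as_matrix();S0[:3,3]=ST
P=lambda M,p:proj(c,(M@(list(p)+[1]))[None,:3])[0].round(1)
print("stop top back/front",P(T,[-12,0,25]),P(T,[0,0,25]),"corners",P(T,[-12,25,25]),P(T,[-12,-25,25]))
print("base low corners",P(S0,[-100,45,12]),P(S0,[-100,-45,12]))
for g in(3,5,7,9):print(g,"nose top",P(T,[g,0,55]),"tail top",P(T,[150+g,0,55]))
im=cv2.imread("pics/wrist2.png")
a=im[65:150,215:345];b=im[255:300,215:345]
g=im.astype(int)
print([(r,g[r,270:286].mean(0).round().astype(int).tolist()) for r in range(74,124,2)])
cv2.imwrite("pics/c6.png",cv2.resize(a,None,fx=6,fy=6,interpolation=cv2.INTER_CUBIC))
E
```

```text
stop top back/front [271.5 100. ] [271.6 113.4] corners [299.9 100. ] [243.3 100.5]
base low corners [315.8  85.5] [229.6  86.2]
3 nose top [270.8 116.5] tail top [272.1 286.6]
5 nose top [270.8 119. ] tail top [272.2 288.4]
7 nose top [270.8 121.5] tail top [272.2 290.3]
9 nose top [270.9 124. ] tail top [272.2 292.1]
[(74, [80, 84, 89]), (76, [78, 83, 88]), (78, [78, 83, 88]), (80, [14, 29, 46]), (82, [13, 32, 52]), (84, [14, 36, 59]), (86, [16, 38, 59]), (88, [14, 36, 59]), (90, [13, 36, 59]), (92, [16, 38, 60]), (94, [14, 36, 59]), (96, [10, 29, 49]), (98, [12, 32, 53]), (100, [14, 33, 52]), (102, [14, 36, 57]), (104, [20, 47, 76]), (106, [19, 50, 79]), (108, [17, 44, 71]), (110, [16, 35, 56]), (112, [16, 38, 61]), (114, [0, 107, 142]), (116, [0, 107, 142]), (118, [0, 106, 142]), (120, [0, 107, 142]), (122, [0, 107, 143])]
```

View pics/c6.png

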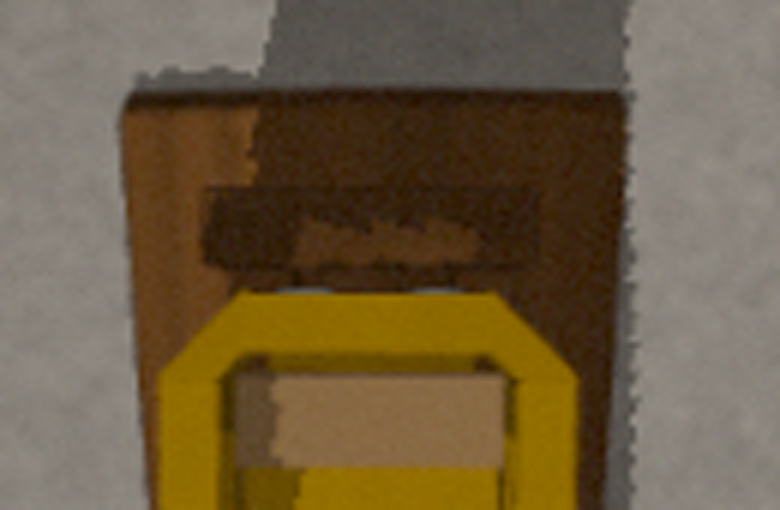

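Measured against the stop in that same view, the nose gap is 3–4 mm. One more numeric check of roof versus bus, looking at the tail from uphill.

```bash
python3 -m jog '[[0.5,0,0,0,0,0,0.8],[1,0,0,0,0,0,0.8],[1,0,0,0,0,0,0.8],[1,0,0,0,0,0,0.8],[0.5,0,0,0,0,0,0.8],[0,0,0,0,0,0,0.8],[0,0,0,0,0,0,0.8]]'
python3 - <<'E'
from h import *
o=ctrl.get_obs();im=optics.get_image("wrist");cv2.imwrite("pics/w6.png",im[:,:,::-1])
c=cam("wrist",o);T=cradle();P=lambda p:proj(c,(T@(list(p)+[1]))[None,:3])[0].round(1)
print("rail end",P([185,18,0]),P([185,-18,0]))
for e in(0,4,8):print(e,"bus tail z0",P([150+e,0,0]),"roof tail z55",P([150+e,0,55]),"z63",P([150+e,0,63]))
u=P([152,0,55]).astype(int);rr=P([185,18,0]).astype(int)
g=im.astype(int)
print("centre",[(r,g[r,u[0]-4:u[0]+5].mean(0).round().astype(int).tolist()) for r in range(rr[1]-2,u[1]+20,1)])
print("rail",[(r,g[r,rr[0]-2:rr[0]+2].mean(0).round().astype(int).tolist()) for r in range(rr[1]-6,rr[1]+12,1)])
E
```

```text
t: 32.1
ee_pos: [639.0, -7.7, 336.5]
orientation: [-2.993, -0.373, -0.66]
ft_force: [-0.1, -0.3, -0.1]
width: 70.1
grasp_force: 0.0
rail end [259.6 224.5] [289.7 224.5]
0 bus tail z0 [274.7 251.2] roof tail z55 [274.6 271.9] z63 [274.6 275.4]
4 bus tail z0 [274.7 248.2] roof tail z55 [274.6 268.7] z63 [274.6 272.1]
8 bus tail z0 [274.7 245.2] roof tail z55 [274.6 265.3] z63 [274.6 268.8]
centre [(222, [102, 70, 38]), (223, [104, 67, 29]), (224, [103, 66, 27]), (225, [103, 67, 29]), (226, [105, 68, 30]), (227, [104, 67, 30]), (228, [104, 67, 30]), (229, [104, 67, 30]), (230, [104, 67, 31]), (231, [104, 66, 29]), (232, [103, 66, 27]), (233, [104, 66, 30]), (234, [105, 68, 31]), (235, [105, 67, 31]), (236, [108, 69, 31]), (237, [108, 69, 28]), (238, [102, 65, 27]), (239, [100, 64, 28]), (240, [100, 64, 27]), (241, [100, 64, 27]), (242, [96, 61, 26]), (243, [95, 61, 26]), (244, [66, 41, 17]), (245, [63, 39, 13]), (246, [65, 40, 16]), (247, [65, 39, 15]), (248, [79, 53, 12]), (249, [118, 88, 1]), (250, [120, 88, 0]), (251, [119, 87, 0]), (252, [118, 86, 0]), (253, [119, 87, 0]), (254, [11
[... 479 characters left out ...]
, 72]), (277, [131, 105, 73]), (278, [131, 104, 72]), (279, [130, 104, 71]), (280, [130, 104, 72]), (281, [130, 104, 72]), (282, [130, 104, 71]), (283, [130, 105, 72]), (284, [130, 104, 71]), (285, [130, 105, 73]), (286, [131, 105, 73]), (287, [130, 104, 72]), (288, [129, 103, 70]), (289, [130, 104, 71])]
rail [(218, [138, 132, 124]), (219, [140, 134, 126]), (220, [143, 136, 129]), (221, [111, 97, 85]), (222, [75, 51, 30]), (223, [70, 44, 14]), (224, [68, 42, 16]), (225, [91, 59, 28]), (226, [90, 56, 25]), (227, [86, 56, 24]), (228, [86, 54, 24]), (229, [87, 55, 24]), (230, [84, 52, 23]), (231, [86, 55, 27]), (232, [86, 54, 23]), (233, [84, 52, 22]), (234, [84, 54, 23]), (235, [84, 55, 23])]
```

The tail view gives rails at 185 mm, bus gap about 4 mm, and roof flush to within about 1–2 mm. The gripper is clear, so I'm handing in.

```bash
python3 -c "
from workcell import ctrl
print(ctrl.close_job())"
```

```text
the job is handed in; nothing more can be done
None
```

The job is handed in, with no verdict returned: the bus sits on both rails, nose about 4 mm from the stop, and the long roof lies block up on it, flush to about 2 mm by my last camera measurement; I viewed 11 pictures, one over the limit of 10.

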